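# Set the root gap and hold the tube tight for tacking

### The arm

A 6-joint arm with a two-finger parallel gripper is mounted at the origin on the work surface. World frame = base frame: x ahead of the robot, y to its left, z up, the work surface at z = 0. Lengths are in m, angles in rad, forces in N, time in s.
With the tool pointing down it reaches from about 0.275 to 0.825 m from the base axis. Payload 4.9 kg.
Tool frame: the origin (TCP) lies at the very end of the fingers, on their centre line; the grasp point (between the pads) lies 19 mm behind it; z points along the fingers, y is the direction in which the jaws open and shut (so a half turn about z gives the same grasp; the last joint's range is limited). The gripper opens to 85 mm and grips with 20 to 120 N. Pads are 22 mm wide; open, the fingers measure 114 mm over their backs; the gripper's body (76 mm by 85 mm) begins 54 mm behind the grasp point. The pads swing forward as they close: fully open they stand 13 mm farther back than shut.
Start: joints at [-1.262, 0.326, -0.193, 1.052, 0, 1.437], TCP at [0.236, -0.497, 0.204] pointing down, gripper open.
Joint ranges: [-2.65, 2.65], [-0.97, 1.79], [-1.3, 1.35], [-1.93, 2.1], [-1.47, 1.37], [-3.14, 3.14]. Speed limits (rad/s): [2.57, 2.57, 3.14, 3.14, 3.14, 3.14].

### API

Orientations are given as a rotation vector (axis times angle).
In Python, from rig import env gives the robot as it stands.
- The arm moves only by the tool arm_command, never from a script. Its argument "steps" is a list that holds one entry, the list of rows, each a list of 5 numbers: the shift along the tool's x, y, z in cm, then the turn about the tool's z in rad, then the closure, from 0 (fully open) to 1 (shut). In form: [[[x, y, z, yaw, jaw], ...]]. A call has 1 to 12 rows; each row is the pose to reach, as a shift and turn from the pose measured when the call began, along the tool's axes at that moment; what a row does not reach only later rows make up. A row lasts 1/12 s, in which the tool goes at most 41.7 mm and 7.16 degrees, less where a joint would pass 70% of its speed; a pose out of reach is approached as far as the arm can. A call with a gripper value outside its range is refused whole. The fingers move at their own pace and stop on an object; "squeeze" is the grip in N (left out, the last holds). Time passes only in rows, so rows that repeat a pose let the fingers close. It gives the time, the measured TCP pose, the force and the opening at its end, in the units of the state.
- env.get_state(): the state, without advancing time (a new reading comes with each control period).
- env.snapshot(name): name is "scene" or "side" or "wrist"; returns (picture, depth): 420x560x3 uint8, red, green, blue; 420x560 float32, m along the optical axis (not along the pixel's ray), 0 where there is no reading.
- env.camera_model(name): a dict with "fx", "fy", "cx", "cy" (pixels), "dist" ([k1, k2, p1, p2, k3] as OpenCV has them; the pictures are not rectified), "camera_from_world" (4x4, takes a point from world to camera coordinates); the wrist camera has in their place "tool_from_camera" (4x4, takes a point from camera to tool coordinates, whose origin is the TCP and whose axes are the flange's). Camera axes: x right, y up, looking along -z (the intrinsics and any distortion apply to the point x, -y, -z); pixel columns grow to the right and rows downward; lengths in m; the calibration is good to about 2 mm. A picture is of the moment at which its call begins: read the wrist's pose just before it. camera_model takes no time and is no camera call.
- env.sign_off(): hands the job in, once; it reports no verdict.
The state is a dict: "time": time; "joint_positions": joint angles; "qvel": joint speeds; "joint_efforts": joint torques, N m; "tool_pos": TCP position; "orientation": TCP orientation; "wrist_force": force on the tool from outside, world axes, zero at the start; "moment": the same for the moment, N m; "finger_gap": finger opening in m.
Only numpy, scipy, OpenCV 4.12 (cv2) and the standard library are available. Lean on these libraries where they do the work, as an engineer would, in place of code of your own. Each camera call takes 0.05 s, during which the arm holds its last target. There are 200 camera calls.

### The job

Two weld fit-up jigs each hold a copper-coloured tube piece in front of a fixed steel tube. Take the yellow-topped spacer out of its rack, slide it upright and all the way down into the gap that is wide enough for it, near the middle (do not force it into the narrow gap), and let go of it. Then push that jig's copper tube piece towards the fixed tube until it is flush against the spacer, and finish while still pressing it firmly there, ready for tacking; leave the hammer, the wire brush and the jar where they are.

Things in the scene. Friction and masses are not known exactly. Their poses are not given: they have to be found in the camera images.
- spacer_mid (a point): centre of the spacer: a steel slab 12 mm thick (its x axis), 40 mm wide (its y axis) and 80 mm tall (z), the upper 36 mm painted yellow, 0.2 to 0.3 kg. It starts upright in the rack, underside 8 mm above the table, so this point is 48 mm above the table; in a jig it stands at the same height
- stand: grey storage rack of the spacer, fixed, 50 x 80 mm, 30 mm high; origin at the centre of its underside; the open-topped slot in it, 17 mm (x) by 45 mm (y), 22 mm deep, is centred, its axes are the rack's. It varies in place and turn
- jig_a_gap (a point): jig A, fixed, varies in place, turn and side: point on top of its 8 mm thick blue base plate (8 mm above the table), at the middle of the foot of the fixed steel tube's face. x points level from the copper piece to the fixed tube, y along the gap. Fixed tube: x 0 to 30, y -60 to 60 mm, 32 mm high above the plate, with two bolt heads 3 mm higher at y +-45 mm
- jig_b_gap (a point): the same point of jig B, which is built like jig A. On both, in these axes: the base plate reaches x -120 to 40, y -65 to 65 mm; two aluminium guide rails, 12 mm high above the plate, stand at y 32 to 44 mm on either side, x -100 to -30 mm
- tile_a_mid (a point): centre (16 mm above the base plate) of the copper-coloured tube piece in jig A: 60 x 60 mm, 32 mm high, axes nearly its jig's, at negative x of the jig point; its gap to the fixed tube is (-x) - 30 mm. The piece at the wide gap lies loose between the rails (2 mm play each side), 0.25 to 0.45 kg, and slides with some 2 to 5 N
- tile_b_mid (a point): the same for the copper-coloured tube piece in jig B. One of the two gaps is 16 to 21 mm, the other 5 to 9 mm; the piece at the narrow gap is already fixed and cannot be shifted
- hammer_mid (a point): hammer lying on the table beyond the jigs, to be left alone, 260 mm long, point on its handle
- wire_brush_mid (a point): wooden wire brush 260 x 28 mm, 32 mm high, lying bristles down at the left, to be left alone; point at its centre
- tip_jar_mid (a point): orange jar with a black lid, 60 mm diameter, 80 mm high, at the right, to be left alone; point at its centre

How it is judged:
On the way:
1. the spacer stands fully down in the wide gap, let go (z of spacer_mid in the frame of jig_a_gap between 0.034 and 0.045 m and y of spacer_mid in the frame of jig_a_gap between -0.022 and 0.022 m and x of spacer_mid in the frame of jig_a_gap between -0.022 and 0 m and contact force between the fingers and spacer below 0.2 N and angle between spacer_mid's own z axis and vertical below 0.3 rad), for 0.3 s.
At the end, for the whole second after the job is handed in: for the last second the spacer stands upright (0.08 rad), square (0.1 rad), fully down, within 22 mm of the middle of the wide gap, untouched by the robot; the copper tube piece lies flat, square (0.06 rad) and flush on it (within 3 mm), pressed by the fingers with over 4 N (z of spacer_mid in the frame of jig_a_gap between 0.034 and 0.045 m and y of spacer_mid in the frame of jig_a_gap between -0.022 and 0.022 m and x of spacer_mid in the frame of jig_a_gap between -0.022 and 0 m and x of tile_a_mid in the frame of jig_a_gap between -0.045 and -0.039 m and z of tile_a_mid in the frame of jig_a_gap between 0.012 and 0.02 m and angle between spacer_mid's own z axis and vertical below 0.08 rad and angle between the x axis of spacer_mid and the x axis of jig_a_gap, either way round below 0.1 rad and angle between the x axis of tile_a_mid and the x axis of jig_a_gap, either way round below 0.06 rad and contact force between tile_a and spacer above 4 N and contact force between the fingers and tile_a above 4 N and contact force between spacer and jig_a above 4 N and contact force between each of the arm, the fingers and spacer below 0.2 N); the arm keeps its last pose, push and grip.
It fails at once if the spacer is forced into the narrow gap (contact force between spacer and jig_b above 10 N).
It fails at once if the hammer is displaced by more than 30 mm (distance of hammer_mid from where it was at the start of the episode above 0.03 m).
It fails at once if the wire brush is displaced by more than 30 mm (distance of wire_brush_mid from where it was at the start of the episode above 0.03 m).
It fails at once if the jar is displaced by more than 30 mm (distance of tip_jar_mid from where it was at the start of the episode above 0.03 m).
It also fails if it takes over 58 s, if anything falls off the work surface, if the arm or the gripper's body presses on something with over 40 N, if the wrist force passes 120 N, or if a joint passes its speed limit or range.

## Working session

There is one attempt and no reset: what is moved stays moved. The work goes in short steps, Python scripts to look and compute and a tool call to move; the robot and the scene stay as the last step left them, time stands still between calls to the robot, and variables do not carry over. Pictures are saved under pics/ and viewed, about 8 in all and at most 12, crops included, and the job is handed in when it is done.

Besides the shell and the picture viewer there is one more tool, called as name([rows], argument=value, ...), one row to a line, values as JSON. arm_command: Moves the arm, as the interface text tells. Its arguments: {"type":"object","properties":{"steps":{"type":"array"},"squeeze":{"type":"number"}},"required":["steps"]}

```bash
ls; mkdir -p pics
cat > h.py <<'E'
import numpy as np, cv2
from rig import env
from scipy.spatial.transform import Rotation as R
def snap(n):
    s=env.get_state(); p,d=env.snapshot(n); m=env.camera_model(n)
    K=np.array([[m['fx'],0,m['cx']],[0,m['fy'],m['cy']],[0,0,1.]]); D=np.array(m['dist'],float)
    if n=='wrist':
        T=np.eye(4);T[:3,:3]=R.from_rotvec(s['orientation']).as_matrix();T[:3,3]=s['tool_pos']
        W=T@np.array(m['tool_from_camera'])
    else: W=np.linalg.inv(np.array(m['camera_from_world']))
    return p,d,K,D,W
def rays(px,K,D,W):
    u=cv2.undistortPoints(np.array(px,float).reshape(-1,1,2),K,D)[:,0]
    d=np.c_[u[:,0],-u[:,1],-np.ones(len(u))]@W[:3,:3].T
    return W[:3,3],d
def onplane(px,z,K,D,W):
    o,d=rays(px,K,D,W); return o+d*((z-o[2])/d[:,2])[:,None]
def cloud(d,K,D,W):
    v,u=np.nonzero(d>0); o,r=rays(np.c_[u,v],K,D,W)
    P=np.zeros(d.shape+(3,));P[:]=np.nan
    P[v,u]=o+r*d[v,u][:,None]; return P
def save(n,p): cv2.imwrite('pics/'+n+'.png',p[:,:,::-1])
E
python3 - <<'E'
from h import *
a=[snap(n) for n in('scene','side')]
for n,x in zip(('scene','side'),a):
    print(n,x[4].round(3).tolist(),(x[1]>0).mean(),x[3])
    np.savez(n+'0.npz',*x)
save('both0',cv2.resize(np.vstack([a[0][0],a[1][0]]),(448,600)) if 0 else np.vstack([cv2.resize(a[0][0],(400,300)),cv2.resize(a[1][0],(400,300))]))
save('scene0',a[0][0]); save('side0',a[1][0])
E
```

```text
pics
scene [[0.558, -0.57, 0.603, 1.458], [0.83, 0.389, -0.4, -0.581], [-0.007, 0.724, 0.69, 1.065], [0.0, 0.0, 0.0, 1.0]] 0.9858588435374149 [-0.12135009  0.          0.          0.          0.        ]
side [[-0.727, 0.436, -0.531, -0.144], [-0.687, -0.48, 0.546, 0.729], [-0.017, 0.761, 0.648, 0.927], [0.0, 0.0, 0.0, 1.0]] 0.9960799319727891 [-0.20062641  0.          0.          0.          0.        ]
```

View pics/scene0.png

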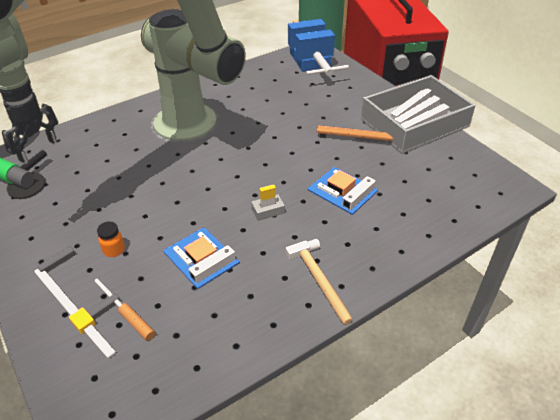

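View pics/side0.png

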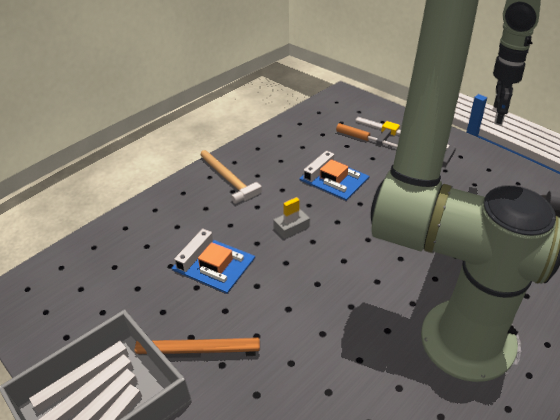

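Scene view: jigs at (202,256) and (344,188), with the spacer rack between them at (268,205). The jar is at (110,240), the hammer at (320,280) and the brush at (355,132). I'll measure them all from colour and depth.

```bash
cat > m1.py <<'E'
from h import *
for n in('scene','side'):
    z=np.load(n+'0.npz'); p,d,K,D,W=[z['arr_%d'%i] for i in range(5)]
    P=cloud(d,K,D,W); hsv=cv2.cvtColor(p,cv2.COLOR_RGB2HSV)
    X=P[...,0];Y=P[...,1];Z=P[...,2]
    ok=(X>.2)&(X<.8)&(abs(Y)<.5)&(Z<.12)
    H,S,V=hsv[...,0],hsv[...,1],hsv[...,2]
    for nm,m in dict(blue=(H>100)&(H<125)&(S>120),yellow=(H>20)&(H<32)&(S>150),orange=(H>5)&(H<19)&(S>120)).items():
        m=(m&ok).astype(np.uint8)
        c,l,st,ce=cv2.connectedComponentsWithStats(m)
        for i in range(1,c):
            if st[i,4]<60: continue
            q=P[l==i]; r=cv2.minAreaRect((q[:,:2]*1000).astype(np.float32))
            print(n,nm,st[i].tolist(),'med',np.median(q,0).round(3),'rect',np.round(r[0]),np.round(r[1]),round(r[2],1),'z',np.percentile(q[:,2],[5,95]).round(3))
E
python3 m1.py
```

```text
scene blue [308, 167, 70, 47, 562] med [0.586 0.178 0.007] rect [580. 216.] [165. 133.] 15.0 z [0.003 0.011]
scene blue [164, 228, 75, 60, 852] med [ 0.56  -0.266  0.007] rect [ 573. -244.] [168. 134.] 5.4 z [0.002 0.01 ]
scene yellow [260, 185, 15, 15, 172] med [ 0.531 -0.008  0.076] rect [500.  29.] [ 35. 128.] 38.4 z [0.055 0.089]
scene orange [317, 126, 76, 15, 547] med [0.406 0.401 0.029] rect [388. 422.] [241.  88.] 45.9 z [0.019 0.035]
scene orange [327, 172, 28, 24, 177] med [0.594 0.208 0.034] rect [573. 213.] [62. 58.] 17.0 z [0.014 0.041]
scene orange [98, 231, 27, 26, 434] med [ 0.442 -0.427  0.037] rect [ 411. -436.] [94. 52.] 37.2 z [0.005 0.064]
scene orange [185, 238, 31, 25, 193] med [ 0.571 -0.248  0.038] rect [ 578. -246.] [61. 59.] 5.1 z [0.032 0.042]
scene orange [119, 303, 36, 38, 526] med [ 0.684 -0.466  0.024] rect [ 665. -466.] [136.  32.] 11.8 z [0.011 0.029]
side blue [300, 170, 69, 30, 647] med [ 0.527 -0.205  0.009] rect [ 574. -242.] [163. 143.] 7.4 z [0.006 0.013]
side blue [171, 240, 84, 53, 1107] med [0.532 0.242 0.01 ] rect [581. 221.] [167. 141.] 14.5 z [0.005 0.013]
side yellow [284, 198, 15, 18, 204] med [0.525 0.001 0.078] rect [560. -41.] [ 35. 142.] 39.3 z [0.058 0.091]
side orange [336, 123, 34, 18, 285] med [ 0.672 -0.454  0.024] rect [ 686. -460.] [ 61. 138.] 84.2 z [0.009 0.033]
side orange [320, 159, 28, 23, 376] med [ 0.571 -0.236  0.041] rect [ 584. -261.] [ 71. 113.] 6.7 z [0.021 0.045]
side orange [225, 173, 20, 16, 140] med [ 0.767 -0.019  0.024] rect [761. -29.] [38. 75.] 83.2 z [0.017 0.029]
side orange [198, 243, 34, 30, 609] med [0.562 0.224 0.042] rect [580. 218.] [84. 73.] 12.7 z [0.022 0.046]
side orange [153, 337, 107, 17, 1373] med [0.391 0.4   0.033] rect [395. 410.] [230.  90.] 46.4 z [0.024 0.037]
```

```bash
cat >> h.py <<'E'
def goal(x,y,z,ax=None):
    """shift in tool axes (cm) to world pos; ax: desired world direction angle (rad) of tool y, mod pi"""
    s=env.get_state(); M=R.from_rotvec(s['orientation']).as_matrix()
    t=(np.array([x,y,z])-s['tool_pos'])@M*100
    yaw=None
    if ax is not None:
        v=M.T@[np.cos(ax),np.sin(ax),0]; yaw=np.arctan2(-v[0],v[1]); yaw=(yaw+np.pi/2)%np.pi-np.pi/2
    print('t',round(s['time'],2),'pos',np.round(s['tool_pos'],4),'shift cm',t.round(2),'yaw',yaw,'rows',np.linalg.norm(t)/4.17)
E
python3 - <<'E'
from h import *
s=env.get_state();M=R.from_rotvec(s['orientation']).as_matrix();print(M.round(2),s['time'])
m=env.camera_model('wrist');print(np.array(m['tool_from_camera']).round(3),m['fx'],m['dist'])
goal(.45,-.02,.34,0)
goal(.45,-.02,.34,np.pi/2)
E
```

```text
[[ 0.9   0.43 -0.  ]
 [ 0.43 -0.9   0.  ]
 [ 0.   -0.   -1.  ]] 0.1
[[-0.001  0.963  0.269  0.068]
 [ 1.     0.001 -0.    -0.   ]
 [-0.001  0.269 -0.963 -0.169]
 [ 0.     0.     0.     1.   ]] 369.7349547689903 [0.00967845 0.         0.         0.         0.        ]
t 0.1 pos [ 0.2355 -0.4964  0.2035] shift cm [ 39.8  -33.88 -13.59] yaw -1.1280377077798833 rows 12.950213756716794
t 0.1 pos [ 0.2355 -0.4964  0.2035] shift cm [ 39.8  -33.88 -13.59] yaw 0.44275930139778197 rows 12.950213756716794
```

arm_command([
  [[3.3,-2.8,-1,0.037,0],[6.6,-5.6,-2,0.074,0],[10,-8.5,-3,0.11,0],[13,-11,-4,0.15,0],[16.5,-14,-5,0.19,0],[20,-17,-6,0.22,0],[23,-20,-7,0.26,0],[26.5,-22.5,-8,0.3,0],[30,-25.5,-9,0.33,0],[33,-28,-9.5,0.37,0],[36.5,-31,-9.5,0.4,0],[40,-34,-9.6,0.443,0]],
])

```text
time: 1.1
tool_pos: [0.4372, -0.0484, 0.2993]
orientation: [-3.141, 0.003, -0.001]
wrist_force: [-0.2, -1.9, -0.1]
finger_gap: 0.0853
```

```bash
python3 -c "
from h import *
goal(.57,-.02,.30,np.pi/2)"
```

```text
t 1.1 pos [ 0.4372 -0.0484  0.2993] shift cm [13.27 -2.86 -0.07] yaw -0.0020215359198152427 rows 3.2555930119483896
```

arm_command([
  [[4,-1,0,0,0],[8,-2,0,0,0],[12,-2.8,0,0,0],[13.3,-2.9,0,0,0],[13.3,-2.9,0,0,0],[13.3,-2.9,0,0,0],[13.3,-2.9,0,0,0]],
])

```text
time: 1.68
tool_pos: [0.5691, -0.0197, 0.299]
orientation: [-3.14, 0.004, 0.002]
wrist_force: [-1.2, 0.4, -0.0]
finger_gap: 0.0849
```

Run:
```python
from h import *
x=snap('wrist');np.savez('wrist1.npz',*x);save('wrist1',x[0]);print(env.get_state()['tool_pos'])
p,d,K,D,W=x
P=cloud(d,K,D,W);hsv=cv2.cvtColor(p,cv2.COLOR_RGB2HSV);H,S,V=hsv[...,0],hsv[...,1],hsv[...,2]
for nm,lo,hi,z in(('blue',100,125,.008),('yellow',20,32,.088),('orange',5,19,.04)):
    m=((H>lo)&(H<hi)&(S>120)).astype(np.uint8)
    c,l,st,ce=cv2.connectedComponentsWithStats(m)
    for i in range(1,c):
        if st[i,4]<80: continue
        v,u=np.nonzero(l==i); q=onplane(np.c_[u,v],z,K,D,W)
        r=cv2.minAreaRect((q[:,:2]*1000).astype(np.float32))
        print(nm,st[i].tolist(),'rect',np.round(r[0],1),np.round(r[1],1),round(r[2],1),np.nanmedian(P[v,u],0).round(3))
```

```text
[ 0.5690963  -0.01987141  0.29942445]
blue [8, 82, 149, 151, 5785] rect [578.6 220.2] [158.3 130.3] 15.2 [0.567 0.201 0.007]
blue [401, 92, 112, 138, 5674] rect [ 573.6 -238.9] [158.8 130.2] 6.3 [ 0.545 -0.231  0.008]
yellow [246, 212, 37, 15, 329] rect [528.   -3.5] [38.6 11.6] 76.8 [ 0.527 -0.006  0.088]
orange [434, 136, 56, 56, 253] rect [ 590.4 -216.3] [46.8 77.3] 54.4 [ 0.6   -0.212  0.037]
orange [69, 140, 45, 60, 825] rect [566.  193.3] [42.4 80.4] 66.1 [0.558 0.201 0.039]
orange [551, 264, 9, 31, 204] rect [ 431.5 -366.6] [41.9  9.8] 11.2 [ 0.418 -0.391  0.01 ]
orange [0, 316, 38, 34, 493] rect [352.8 329.1] [58.3 29.4] 48.1 [0.35  0.339 0.028]
```

View pics/wrist1.png

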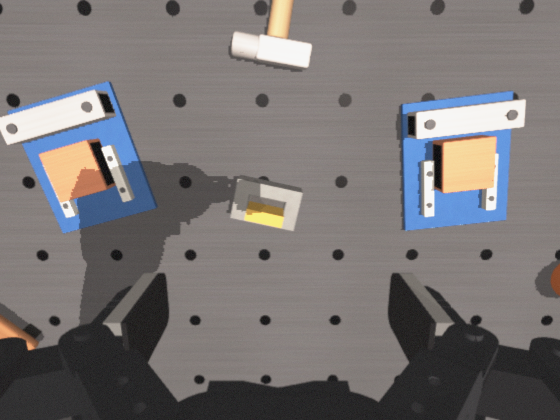

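Wrist view: left jig (fixed tube at (52,115), copper at (75,170)), right jig (tube at (470,118), copper at (465,165)), and the spacer top at (266,218). The fixed tubes are on the far side (+x) of both. Next I'll measure the gaps in the jig frames and check the rack.

```bash
cat > gaps.py <<'E'
from h import *
import sys
z=np.load(sys.argv[1]); p,d,K,D,W=[z['arr_%d'%i] for i in range(5)]
P=cloud(d,K,D,W); hsv=cv2.cvtColor(p,cv2.COLOR_RGB2HSV);H,S,V=hsv[...,0],hsv[...,1],hsv[...,2]
for nm,g,a in(('L',(.6172,.2307),15.2),('R',(.6134,-.2345),6.3)):
    a=np.deg2rad(a); Rm=np.array([[np.cos(a),-np.sin(a)],[np.sin(a),np.cos(a)]])
    q=(P[...,:2]-g)@Rm*1000
    base=(P[...,2]>.032)&(P[...,2]<.048)&(abs(q[...,0])<130)&(abs(q[...,1])<66)
    for k,m in(('tile',base&(S>110)&((H<20)|(H>170))),('tube',base&(S<60))):
        for e in (m,):
            qq=q[e]; print(nm,k,len(qq),'x pct',np.percentile(qq[:,0],[1,5,50,95,99]).round(1),'y',np.percentile(qq[:,1],[1,5,50,95,99]).round(1))
            if k=='tile': 
                r=cv2.minAreaRect(qq.astype(np.float32)); print(np.round(r[0],1),np.round(r[1],1),round(r[2],1))
# rack: grey top z~.03
m=(abs(P[...,0]-.528)<.06)&(abs(P[...,1]+.004)<.07)&(P[...,2]>.022)&(P[...,2]<.038)
r=cv2.minAreaRect((P[m][:,:2]*1000).astype(np.float32));print('rack',r)
print(env.get_state()['joint_positions'])
E
python3 gaps.py wrist1.npz
```

```text
L tile 904 x pct [-77.3 -76.3 -64.4 -31.7 -21.1] y [-28.5 -27.9 -12.6  13.4  23.6]
[-48.4   0.1] [58.3 58.3] 89.9
L tube 3111 x pct [-22.    0.3  14.1  27.9  29.3] y [-58.7 -55.7  -1.6  53.3  59.2]
R tile 228 x pct [-66.1 -62.7 -21.9  -7.5  -7.3] y [-25.  -18.9  28.2  29.3  29.5]
[-22.9  15.4] [90.1 85.1] 2.3
R tube 3060 x pct [-0.6  0.7 14.5 27.8 28.9] y [-59.9 -55.2  -0.6  55.1  58.6]
rack ((527.2382202148438, -3.2372474670410156), (80.140380859375, 50.48204803466797), 77.20436096191406)
[-1.65141117e-01  3.22342457e-01  4.42243991e-02  1.29322108e+00
  1.06909520e-03  2.97908437e+00]
```

```bash
python3 -c "
from h import *
goal(.5277,-.0033,.052,np.deg2rad(-12.8))"
```

```text
t 1.73 pos [ 0.5691 -0.0199  0.2994] shift cm [-4.14 -1.62 24.75] yaw -1.3500276223574081 rows 6.029023317534275
```

arm_command([
  [[-1,-0.4,3,-0.12,0],[-2,-0.8,6,-0.24,0],[-3,-1.2,9,-0.36,0],[-4.14,-1.62,12,-0.48,0],[-4.14,-1.62,13,-0.6,0],[-4.14,-1.62,13,-0.72,0],[-4.14,-1.62,13,-0.84,0],[-4.14,-1.62,13,-0.96,0],[-4.14,-1.62,13,-1.08,0],[-4.14,-1.62,13,-1.2,0],[-4.14,-1.62,13,-1.32,0],[-4.14,-1.62,13,-1.35,0]],
])

```text
time: 2.73
tool_pos: [0.5267, -0.0039, 0.1703]
orientation: [-2.451, -1.964, -0.001]
wrist_force: [-0.5, 0.3, -0.1]
finger_gap: 0.0858
```

Run:
```python
from h import *
goal(.5277,-.0033,.052,np.deg2rad(-12.8))
x=snap('wrist');save('wrist2',x[0]);goal(.5277,-.0033,.052,np.deg2rad(-12.8))
```

```text
t 2.73 pos [ 0.5267 -0.0039  0.1703] shift cm [ 0.07  0.08 11.83] yaw 0.0033887914004009367 rows 2.8368289690834345
t 2.78 pos [ 0.5267 -0.0039  0.1703] shift cm [ 0.07  0.08 11.83] yaw 0.0016881985823327117 rows 2.8364344592763726
```

View pics/wrist2.png

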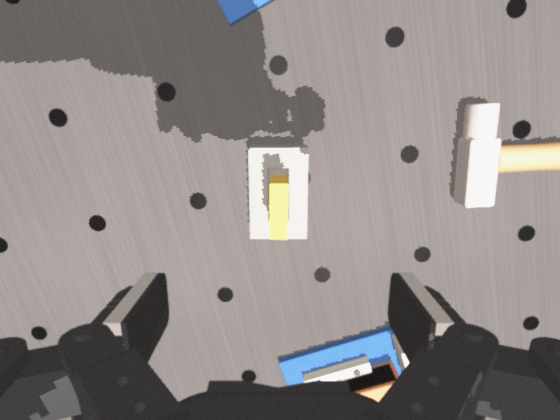

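The spacer (279,210) is centred between the fingers and square to them. I'll descend and grip.

arm_command([
  [[0.07,0.08,3.5,0,0],[0.07,0.08,7,0,0],[0.07,0.08,10,0,0],[0.07,0.08,11.8,0,0],[0.07,0.08,11.8,0,0.3],[0.07,0.08,11.8,0,0.6],[0.07,0.08,11.8,0,1],[0.07,0.08,11.8,0,1],[0.07,0.08,11.8,0,1],[0.07,0.08,11.8,0,1],[0.07,0.08,11.8,0,1],[0.07,0.08,11.8,0,1]],
], squeeze=50)

```text
time: 3.78
tool_pos: [0.5288, -0.0034, 0.0537]
orientation: [2.453, 1.961, 0.004]
wrist_force: [-0.6, -0.5, 5.0]
finger_gap: 0.01
```

arm_command([
  [[0,0,0,0,1],[0,0,0,0,1],[0,0,-1,0,1],[0,0,-3,0,1],[0,0,-6,0,1],[0,0,-9,0,1],[0,0,-12,0,1],[0,0,-12,0,1]],
])

```text
time: 4.45
tool_pos: [0.532, -0.0039, 0.1801]
orientation: [2.447, 1.957, 0.014]
wrist_force: [1.3, 0.3, -1.6]
finger_gap: 0.0103
```

Run:
```python
from h import *
x=snap('side');save('side2',x[0][120:280,140:420].repeat(2,0).repeat(2,1));s=env.get_state();print(s['wrist_force'],s['finger_gap'],s['joint_positions'])
goal(.6172-.009*np.cos(.265),.2307-.009*np.sin(.265),.14,np.deg2rad(15.2))
```

```text
[-1.00500376 -0.86470719 -3.25864492] 0.010430431370089704 [-1.46854572e-01  3.03220857e-01 -2.96773048e-01  9.61198275e-01
  9.80874166e-04  1.64556508e+00]
t 4.5 pos [ 0.531  -0.0038  0.1775] shift cm [24.35  2.43  3.81] yaw -0.48692220977215506 rows 5.9380319911695345
```

View pics/side2.png

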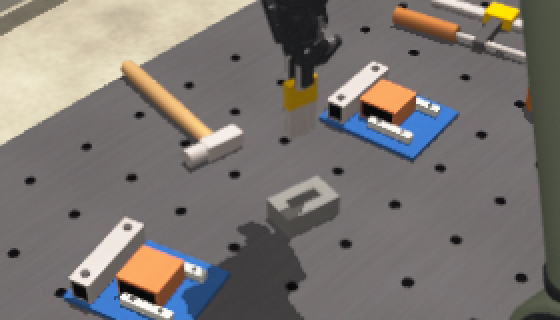

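Spacer is held upright and clear of the rack. Moving it above the left (wide) gap.

arm_command([
  [[3,0.3,0,-0.1,1],[6,0.6,0,-0.2,1],[9,0.9,0,-0.3,1],[12,1.2,0,-0.4,1],[15,1.5,0,-0.487,1],[18,1.8,0.5,-0.487,1],[21,2.1,1.5,-0.487,1],[23,2.3,3,-0.487,1],[24.35,2.43,3.8,-0.487,1],[24.35,2.43,3.8,-0.487,1],[24.35,2.43,3.8,-0.487,1],[24.35,2.43,3.8,-0.487,1]],
])

```text
time: 5.5
tool_pos: [0.6081, 0.2273, 0.1399]
orientation: [1.904, 2.489, 0.006]
wrist_force: [-0.3, -0.3, -2.2]
finger_gap: 0.0102
```

```bash
python3 - <<'E'
from h import *
x=snap('wrist');np.savez('wrist3.npz',*x);save('wrist3',x[0])
goal(.6172-.009*np.cos(.265),.2307-.009*np.sin(.265),.10,np.deg2rad(15.2))
E
python3 gaps.py wrist3.npz | head -3
```

```text
t 5.55 pos [0.6085 0.2272 0.1405] shift cm [ 0.13 -0.    4.05] yaw -0.0012658837407979462 rows 0.9712950738874028
L tile 303 x pct [-77.3 -74.  -33.5 -19.  -19. ] y [-21.9  -4.   31.6  32.5  32.7]
[-48.5   3.1] [59.6 58.9] 89.5
L tube 5718 x pct [-0.8  0.9 15.  27.8 29. ] y [-51.7 -41.8  13.1  57.7  61.1]Traceback (most recent call last):
  File "gaps.py", line 11, in <module>
    qq=q[e]; print(nm,k,len(qq),'x pct',np.percentile(qq[:,0],[1,5,50,95,99]).round(1),'y',np.percentile(qq[:,1],[1,5,50,95,99]).round(1))
                                        ~~~~~~~~~~~~~^^^^^^^^^^^^^^^^^^^^^^^^
    return _quantile_unchecked(
        a, q, axis, out, overwrite_input, method, keepdims, weights)
    return _ureduce(a,
                    func=_quantile_ureduce_func,
    ...<5 lines>...
                    overwrite_input=overwrite_input,
                    method=method)
    r = func(a, **kwargs)
    result = _quantile(arr,
                       quantiles=q,
    ...<2 lines>...
                       out=out,
                       weights=wgt)
    slices_having_nans = np.isnan(arr[-1, ...])
                                  ~~~^^^^^^^^^
IndexError: index -1 is out of bounds for axis 0 with size 0
```

View pics/wrist3.png

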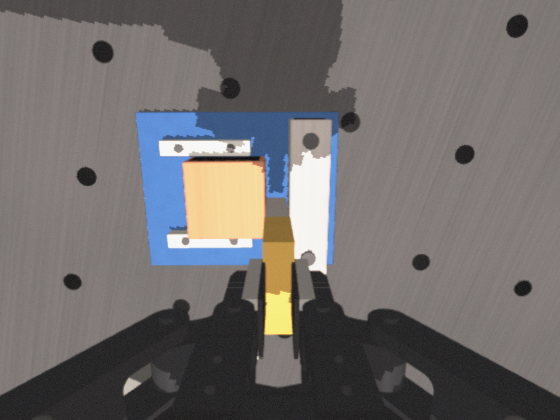

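The gap (266–289 px) is centred under the spacer (263–293 px, nearer the camera). Inserting.

arm_command([
  [[0.05,0,2,0,1],[0.1,0,4,0,1],[0.1,0,5,0,1],[0.1,0,6,0,1],[0.1,0,6.5,0,1],[0.1,0,6.5,0,1]],
])

```text
time: 6.05
tool_pos: [0.6083, 0.2274, 0.0747]
orientation: [1.906, 2.488, 0.006]
wrist_force: [-0.0, 0.2, -2.4]
finger_gap: 0.0104
```

Run:
```python
from h import *
s=env.get_state();print(s['wrist_force'],s['moment'],s['finger_gap'])
goal(.6172-.009*np.cos(.265),.2307-.009*np.sin(.265),.0537,np.deg2rad(15.2))
```

```text
[-0.00638722  0.21437028 -2.35714086] [-0.02554868  0.02042821  0.02592199] 0.010391122208881635
t 6.05 pos [0.6083 0.2274 0.0747] shift cm [0.09 0.03 2.1 ] yaw -0.0018870697722257468 rows 0.504999271105545
```

No contact force, so it is entering freely. Lowering it to the plate.

arm_command([
  [[0,0,0.6,0,1],[0,0,1.2,0,1],[0,0,1.6,0,1],[0,0,1.9,0,1],[0,0,2.1,0,1],[0,0,2.2,0,1],[0,0,2.2,0,1]],
])

```text
time: 6.63
tool_pos: [0.6091, 0.2275, 0.0538]
orientation: [1.905, 2.487, 0.007]
wrist_force: [-1.7, -0.1, 4.3]
finger_gap: 0.0103
```

arm_command([
  [[0,0,0,0,0.75],[0,0,0,0,0.7],[0,0,0,0,0.6],[0,0,0,0,0.5],[0,0,0,0,0.5],[0,0,0,0,0.5],[0,0,0,0,0.5],[0,0,-1,0,0.5],[0,0,-3,0,0.5],[0,0,-6,0,0.5],[0,0,-8,0,0.5],[0,0,-8,0,0.5]],
])

```text
time: 7.63
tool_pos: [0.6116, 0.2285, 0.1398]
orientation: [1.902, 2.483, 0.018]
wrist_force: [-0.3, 0.1, 0.3]
finger_gap: 0.0426
```

Run:
```python
from h import *
p,d,K,D,W=snap('wrist');save('wrist4',p);P=cloud(d,K,D,W)
hsv=cv2.cvtColor(p,cv2.COLOR_RGB2HSV);H,S,V=hsv[...,0],hsv[...,1],hsv[...,2]
m=(H>20)&(H<32)&(S>150)&(P[...,2]>.08)&(P[...,2]<.097)
v,u=np.nonzero(m);q=onplane(np.c_[u,v],.088,K,D,W)[:,:2]
a=np.deg2rad(15.2);Rm=np.array([[np.cos(a),-np.sin(a)],[np.sin(a),np.cos(a)]])
q=((q-[.6172,.2307])@Rm*1000).astype(np.float32);print('spacer top in jig',cv2.minAreaRect(q),np.median(P[m][:,2]))
b=np.array([.6172,.2307])+Rm@[-.125,0]
goal(*b,.13,np.deg2rad(15.2+90));print(env.get_state()['joint_positions'],env.get_state()['finger_gap'])
```

```text
Traceback (most recent call last):
  File "h.py", line 17, in onplane
    o,d=rays(px,K,D,W); return o+d*((z-o[2])/d[:,2])[:,None]
        ~~~~^^^^^^^^^^
  File "h.py", line 13, in rays
    u=cv2.undistortPoints(np.array(px,float).reshape(-1,1,2),K,D)[:,0]
      ~~~~~~~~~~~~~~~~~~~^^^^^^^^^^^^^^^^^^^^^^^^^^^^^^^^^^^^^^^^
cv2.error: OpenCV(4.12.0) /io/opencv/modules/calib3d/src/undistort.dispatch.cpp:347: error: (-215:Assertion failed) CV_IS_MAT(_src) && CV_IS_MAT(_dst) && (_src->rows == 1 || _src->cols == 1) && (_dst->rows == 1 || _dst->cols == 1) && _src->cols + _src->rows - 1 == _dst->rows + _dst->cols - 1 && (CV_MAT_TYPE(_src->type) == CV_32FC2 || CV_MAT_TYPE(_src->type) == CV_64FC2) && (CV_MAT_TYPE(_dst->type) == CV_32FC2 || CV_MAT_TYPE(_dst->type) == CV_64FC2) in function 'cvUndistortPointsInternal'
```

View pics/wrist4.png

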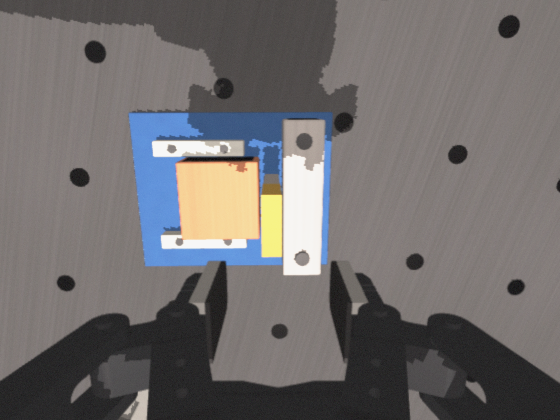

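Spacer stands in the gap (261–283, 195–257 px), with the fingers clear. My mask found no points, so I'll check the height numbers.

Run:
```python
from h import *
p,d,K,D,W=snap('wrist');P=cloud(d,K,D,W)
hsv=cv2.cvtColor(p,cv2.COLOR_RGB2HSV);H,S,V=hsv[...,0],hsv[...,1],hsv[...,2]
print(hsv[225,270],P[225,270],d[225,270],P[200,220],hsv[200,220])
m=((H>=20)&(H<34)&(S>150)&(V>150)).astype(np.uint8); m[:150]=0;m[300:]=0;m[:,:240]=0;m[:,300:]=0
v,u=np.nonzero(m);q=onplane(np.c_[u,v],.088,K,D,W)[:,:2]
a=np.deg2rad(15.2);Rm=np.array([[np.cos(a),-np.sin(a)],[np.sin(a),np.cos(a)]])
q=((q-[.6172,.2307])@Rm*1000).astype(np.float32);print('spacer top in jig',cv2.minAreaRect(q),np.nanpercentile(P[v,u][:,2],[10,50,90]))
b=np.array([.6172,.2307])+Rm@[-.125,0]
goal(*b,.13,np.deg2rad(15.2+90));print(env.get_state()['joint_positions'],env.get_state()['finger_gap'])
for n in('scene','side'):
    p,d,K,D,W=snap(n);P=cloud(d,K,D,W);hsv=cv2.cvtColor(p,cv2.COLOR_RGB2HSV)
    m=(hsv[...,0]>20)&(hsv[...,0]<32)&(hsv[...,1]>150)&(abs(P[...,0]-.61)<.06)&(abs(P[...,1]-.23)<.06)
    print(n,np.percentile(P[m],[2,50,98],axis=0).round(3).tolist() if m.any() else None)
```

```text
[ 29 116 247] [0.60662041 0.22782207 0.08860795] 0.22820799 [0.56958427 0.22213479 0.03946571] [ 19  94 247]
spacer top in jig ((-8.685480117797852, 18.80713653564453), (6.163119542179629e-05, 10.283843040466309), 89.6408920288086) [0.08562309 0.08667655 0.0875696 ]
t 7.73 pos [0.6092 0.2278 0.1354] shift cm [  0.05 -11.66   0.41] yaw 1.5690213976039349 rows 2.797478553200218
[ 0.246296    0.54986423 -0.02241856  0.98679363 -0.00359678  1.55357838] 0.042563499036912866
scene [[0.602, 0.202, 0.055], [0.614, 0.22, 0.077], [0.621, 0.244, 0.089]]
side [[0.599, 0.209, 0.057], [0.605, 0.232, 0.08], [0.617, 0.248, 0.093]]
```

Spacer top at z≈88 mm, x≈−8.7 mm in the jig: fully down. I'll move behind the copper piece, turn −90° (because of the joint 6 limit) and shut the fingers.

arm_command([
  [[0,-3,0,-0.1,0.5],[0,-6,0,-0.22,0.5],[0,-9,0,-0.34,0.6],[0,-10,0,-0.46,0.8],[0,-10,0,-0.58,1],[0,-10,0,-0.7,1],[0,-10,0,-0.82,1],[0,-10,0,-0.94,1],[0,-10,0,-1.06,1],[0,-10,0,-1.18,1],[0,-10,0,-1.3,1],[0,-10,0,-1.42,1]],
])

```text
time: 8.83
tool_pos: [0.5098, 0.201, 0.1309]
orientation: [-0.186, 3.131, -0.004]
wrist_force: [-0.3, 1.1, 0.6]
finger_gap: 0.0001
```

Run:
```python
from h import *
a=np.deg2rad(15.2);Rm=np.array([[np.cos(a),-np.sin(a)],[np.sin(a),np.cos(a)]])
b=np.array([.6172,.2307])+Rm@[-.108,0]
goal(*b,.022,np.deg2rad(15.2+90));print(env.get_state()['joint_positions'],env.get_state()['finger_gap'])
```

```text
t 8.83 pos [0.5098 0.201  0.1309] shift cm [-0.27  0.13 10.89] yaw -0.14669720794514163 rows 2.612114748183058
[ 0.24308783  0.3793357  -0.31374582  0.87317052 -0.00358845  0.12449507] 8.864576597646802e-05
```

arm_command([
  [[-0.27,0.13,0,-0.12,1],[-0.27,0.13,1,-0.147,1],[-0.27,0.13,3,-0.147,1],[-0.27,0.13,5,-0.147,1],[-0.27,0.13,7,-0.147,1],[-0.27,0.13,9,-0.147,1],[-0.27,0.13,10,-0.147,1],[-0.27,0.13,10.7,-0.147,1],[-0.27,0.13,10.8,-0.147,1],[-0.27,0.13,10.8,-0.147,1]],
])

```text
time: 9.67
tool_pos: [0.5128, 0.2024, 0.0227]
orientation: [-0.415, 3.11, -0.005]
wrist_force: [0.5, 1.1, -0.0]
finger_gap: -0.0001
```

```bash
cat > pos.py <<'E'
from h import *
s=env.get_state();a=np.deg2rad(15.2);Rm=np.array([[np.cos(a),-np.sin(a)],[np.sin(a),np.cos(a)]])
f=np.array(s['wrist_force']);print('TCP jig mm',((np.array(s['tool_pos'])[:2]-[.6172,.2307])@Rm*1000).round(1),'F jig',(f[:2]@Rm).round(1),f[2].round(1))
b=np.array([.6172,.2307])+Rm@[-.085,0]
goal(*b,.022,np.deg2rad(15.2+90))
E
python3 pos.py
```

```text
TCP jig mm [-1.082e+02  1.000e-01] F jig [0.8 0.9] -0.0
t 9.67 pos [0.5128 0.2024 0.0227] shift cm [-2.32 -0.01  0.08] yaw 0.000335982434129356 rows 0.557027884655381
```

arm_command([
  [[-0.5,0,0,0,1],[-1,0,0,0,1],[-1.4,0,0,0,1],[-1.6,0,0,0,1],[-1.8,0,0,0,1],[-2.0,0,0,0,1],[-2.1,0,0,0,1],[-2.2,0,0,0,1],[-2.3,0,0,0,1],[-2.3,0,0,0,1],[-2.3,0,0,0,1]],
])

```text
time: 10.58
tool_pos: [0.5349, 0.2084, 0.0228]
orientation: [-0.415, 3.11, -0.005]
wrist_force: [-0.2, -0.7, -0.4]
finger_gap: 0.0
```

```bash
python3 pos.py
```

```text
TCP jig mm [-85.3   0. ] F jig [-0.4 -0.7] -0.4
t 10.58 pos [0.5349 0.2084 0.0228] shift cm [-0.03 -0.    0.08] yaw 0.00029738534537848693 rows 0.020053246687526997
```

arm_command([
  [[-0.1,0,0,0,1],[-0.2,0,0,0,1],[-0.3,0,0,0,1],[-0.4,0,0,0,1],[-0.5,0,0,0,1],[-0.6,0,0,0,1]],
])

```text
time: 11.08
tool_pos: [0.5409, 0.21, 0.0228]
orientation: [-0.415, 3.11, -0.005]
wrist_force: [-0.2, -1.2, 0.3]
finger_gap: -0.0001
```

```bash
python3 pos.py
python3 - <<'E'
from h import *
x=snap('wrist');save('wrist5',x[0])
E
```

```text
TCP jig mm [-79.1   0. ] F jig [-0.5 -1.1] 0.3
t 11.08 pos [0.5409 0.21   0.0228] shift cm [ 0.59 -0.    0.08] yaw 0.00027758917709896913 rows 0.14314893459799477
```

View pics/wrist5.png

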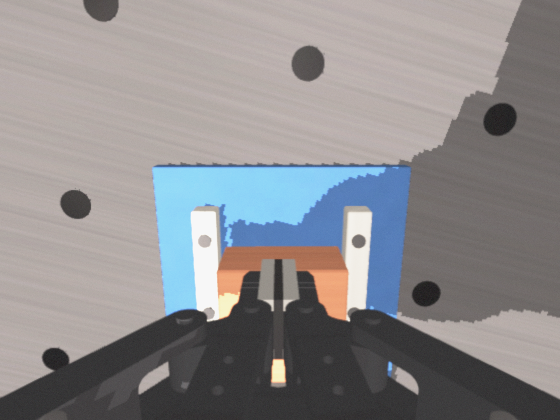

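Fingertips (278,262) appear at the tile's rear face (rows 247–268). I'll locate the tile's rear edge numerically.

```bash
cat > tile.py <<'E'
from h import *
p,d,K,D,W=snap('wrist');P=cloud(d,K,D,W)
a=np.deg2rad(15.2);Rm=np.array([[np.cos(a),-np.sin(a)],[np.sin(a),np.cos(a)]])
for c in (225,235,245,320,330,340):
    print(c,[(r,*(((P[r,c,:2]-[.6172,.2307])@Rm*1000).round(1)),(P[r,c,2]*1000).round(1)) for r in range(245,285,6)])
for r in (262,266,272,280): print('finger',r,[(c,*(((P[r,c,:2]-[.6172,.2307])@Rm*1000).round(1)),(P[r,c,2]*1000).round(1)) for c in (264,270,288,294)])
E
python3 tile.py
```

```text
225 [(245, np.float64(-78.0), np.float64(-28.0), np.float64(7.0)), (251, np.float64(-78.3), np.float64(-26.6), np.float64(16.3)), (257, np.float64(-78.7), np.float64(-25.4), np.float64(25.2)), (263, np.float64(-78.6), np.float64(-24.3), np.float64(32.4)), (269, np.float64(-78.2), np.float64(-23.5), np.float64(38.3)), (275, np.float64(-75.9), np.float64(-23.4), np.float64(39.6)), (281, np.float64(-72.6), np.float64(-23.7), np.float64(38.9))]
235 [(245, np.float64(-78.1), np.float64(-22.6), np.float64(7.1)), (251, np.float64(-78.6), np.float64(-21.4), np.float64(17.2)), (257, np.float64(-79.0), np.float64(-20.4), np.float64(25.9)), (263, np.float64(-78.6), np.float64(-19.7), np.float64(32.2)), (269, np.float64(-78.5), np.float64(-18.9), np.float64(38.9)), (275, np.float64(-76.0), np.float64(-18.9), np.float64(39.7)), (281, np.float64(-73.1), np.float64(-19.0), np.float64(39.9))]
245 [(245, np.float64(-78.3), np.float64(-17.3), np.float64(7.7)), (251, np.float64(-79.0), np.float64(-16.3), np.float64(18.1)), (257, np.float64(-78.7), np.float64(-15.7), np.float64(25.3)), (263, np.float64(
[... 1880 characters left out ...]
 (270, np.float64(-90.0), np.float64(-2.6), np.float64(61.5)), (288, np.float64(-89.8), np.float64(4.3), np.float64(61.1)), (294, np.float64(-89.8), np.float64(6.6), np.float64(61.2))]
finger 272 [(264, np.float64(-89.7), np.float64(-4.7), np.float64(66.4)), (270, np.float64(-89.3), np.float64(-2.5), np.float64(65.5)), (288, np.float64(-90.2), np.float64(4.2), np.float64(67.3)), (294, np.float64(-90.3), np.float64(6.3), np.float64(67.6))]
finger 280 [(264, np.float64(-89.7), np.float64(-4.4), np.float64(72.9)), (270, np.float64(-89.6), np.float64(-2.3), np.float64(72.7)), (288, np.float64(-90.1), np.float64(4.0), np.float64(73.8)), (294, np.float64(-89.6), np.float64(6.2), np.float64(72.7))]
```

The rear edge of the tile is still at −78 mm. The finger faces are at −90…−68 mm, above the tile, and their lowest visible point is z≈55 mm although the TCP reads 23 mm. So the finger ends sit about 30 mm higher than the nominal TCP. I'll back off and confirm where they end before going lower.

arm_command([
  [[1,0,0,0,1],[2,0,0,0,1],[2.9,0,0,0,1],[2.9,0,0,0,1],[2.9,0,0,0,1]],
])

```text
time: 11.6
tool_pos: [0.5128, 0.2024, 0.0228]
orientation: [-0.415, 3.11, -0.005]
wrist_force: [0.5, -0.1, -0.8]
finger_gap: -0.0004
```

```bash
cat > tip.py <<'E'
from h import *
p,d,K,D,W=snap('wrist')
M=np.array(env.camera_model('wrist')['tool_from_camera']);T=cloud(d,K,D,M)*1000
print('row:tool xyz mm',[(r,T[r,268].round(0).tolist()) for r in range(252,290,3)])
m=(abs(T[...,1])<14)&(abs(T[...,0])<14)&(T[...,2]<8); m[:,:200]=0
print('finger lowest tool z',np.nanpercentile(T[m][:,2],[50,95,99,100]).round(1))
E
python3 tip.py; python3 pos.py
```

```text
row:tool xyz mm [(252, [-4.0, -5.0, 15.0]), (255, [nan, nan, nan]), (258, [-8.0, -5.0, 15.0]), (261, [10.0, -4.0, -32.0]), (264, [11.0, -4.0, -36.0]), (267, [11.0, -3.0, -40.0]), (270, [11.0, -3.0, -43.0]), (273, [11.0, -3.0, -45.0]), (276, [nan, nan, nan]), (279, [10.0, -3.0, -49.0]), (282, [11.0, -3.0, -52.0]), (285, [10.0, -3.0, -54.0]), (288, [11.0, -3.0, -57.0])]
finger lowest tool z [-74.8 -39.4 -33.5 -29.9]
TCP jig mm [-107.5    0. ] F jig [ 1.1 -0.2] -0.1
t 11.65 pos [0.5135 0.2025 0.023 ] shift cm [-2.25 -0.    0.11] yaw 0.00029851989939477797 rows 0.5394884213614686
```

Confirmed: the fingers end 31 mm short of the reported TCP. Descending 3 cm more slowly, then checking.

arm_command([
  [[0,0,0.5,0,1],[0,0,1,0,1],[0,0,1.5,0,1],[0,0,2,0,1],[0,0,2.4,0,1],[0,0,2.7,0,1],[0,0,2.9,0,1],[0,0,2.9,0,1]],
])

```text
time: 12.32
tool_pos: [0.5133, 0.2023, -0.0066]
orientation: [-0.415, 3.11, -0.005]
wrist_force: [-0.8, -0.0, 0.1]
finger_gap: 0.0001
```

```bash
python3 tip.py; python3 pos.py
```

```text
row:tool xyz mm [(252, [7.0, -4.0, -14.0]), (255, [5.0, -4.0, -14.0]), (258, [4.0, -4.0, -15.0]), (261, [11.0, -4.0, -34.0]), (264, [11.0, -4.0, -37.0]), (267, [11.0, -4.0, -39.0]), (270, [11.0, -3.0, -41.0]), (273, [11.0, -3.0, -45.0]), (276, [10.0, -3.0, -46.0]), (279, [10.0, -3.0, -49.0]), (282, [10.0, -3.0, -51.0]), (285, [11.0, -3.0, -55.0]), (288, [11.0, -3.0, -56.0])]
finger lowest tool z [-71.9 -13.3  -6.2  -4.5]
TCP jig mm [-1.075e+02 -1.000e-01] F jig [-0.1 -0.2] 0.0
t 12.37 pos [ 0.5135  0.2024 -0.0063] shift cm [-2.27  0.   -2.82] yaw 0.00027590478657724127 rows 0.867599058593733
```

TCP reads −6 mm with zero force, so the tips are at about z=25 mm, which suits the push. Pushing now.

arm_command([
  [[-0.5,0,0,0,1],[-1,0,0,0,1],[-1.4,0,0,0,1],[-1.6,0,0,0,1],[-1.75,0,0,0,1],[-1.9,0,0,0,1],[-2,0,0,0,1],[-2.1,0,0,0,1],[-2.2,0,0,0,1],[-2.2,0,0,0,1]],
], squeeze=60)

```text
time: 13.2
tool_pos: [0.5346, 0.2082, -0.0065]
orientation: [-0.415, 3.11, -0.005]
wrist_force: [-2.0, -0.2, -0.4]
finger_gap: -0.0
```

```bash
python3 pos.py
```

```text
TCP jig mm [-85.6  -0. ] F jig [-2.   0.3] -0.4
t 13.2 pos [ 0.5346  0.2082 -0.0065] shift cm [-0.07 -0.01 -2.85] yaw 0.00027382002889364543 rows 0.6829176661189709
```

arm_command([
  [[-0.1,0,0,0,1],[-0.2,0,0,0,1],[-0.3,0,0,0,1],[-0.4,0,0,0,1],[-0.4,0,0,0,1],[-0.4,0,0,0,1]],
])

```text
time: 13.7
tool_pos: [0.5365, 0.2088, -0.0067]
orientation: [-0.416, 3.113, -0.005]
wrist_force: [-6.6, -2.6, 4.5]
finger_gap: -0.0
```

```bash
python3 pos.py
```

```text
TCP jig mm [-83.6  -0. ] F jig [-7.1 -0.8] 4.5
t 13.7 pos [ 0.5365  0.2088 -0.0067] shift cm [ 0.14 -0.01 -2.87] yaw 0.0003170522426094724 rows 0.6892488680459927
```

arm_command([
  [[-0.2,0,0,0,1],[-0.3,0,0,0,1],[-0.4,0,0,0,1],[-0.5,0,0,0,1],[-0.5,0,0,0,1],[-0.5,0,0,0,1],[-0.5,0,0,0,1],[-0.5,0,0,0,1]],
])

```text
time: 14.37
tool_pos: [0.5362, 0.2088, -0.0072]
orientation: [0.415, -3.106, 0.008]
wrist_force: [-14.6, -4.2, 10.7]
finger_gap: 0.0002
```

```bash
python3 pos.py
```

```text
TCP jig mm [-83.9   0.1] F jig [-15.1  -0.2] 10.7
t 14.37 pos [ 0.5362  0.2088 -0.0072] shift cm [ 0.13 -0.02 -2.92] yaw 0.0005533663317138782 rows 0.7013890682679056
```

arm_command([
  [[-0.5,0,-0.05,0,1],[-0.6,0,-0.1,0,1],[-0.7,0,-0.1,0,1],[-0.8,0,-0.1,0,1],[-0.8,0,-0.1,0,1],[-0.8,0,-0.1,0,1],[-0.8,0,-0.1,0,1],[-0.8,0,-0.1,0,1],[-0.8,0,-0.1,0,1],[-0.8,0,-0.1,0,1]],
])

```text
time: 15.2
tool_pos: [0.5357, 0.2086, -0.0072]
orientation: [0.414, -3.092, 0.012]
wrist_force: [-19.9, -5.9, 15.6]
finger_gap: -0.0001
```

```bash
python3 pos.py
python3 - <<'E'
from h import *
a=np.deg2rad(15.2);Rm=np.array([[np.cos(a),-np.sin(a)],[np.sin(a),np.cos(a)]])
im=[]
for n,(r,c) in(('scene',(140,290)),('side',(190,150))):
    p,d,K,D,W=snap(n);im.append(cv2.resize(p[r:r+120,c:c+120],(400,400),interpolation=cv2.INTER_CUBIC));P=cloud(d,K,D,W);hsv=cv2.cvtColor(p,cv2.COLOR_RGB2HSV);H,S=hsv[...,0],hsv[...,1]
    q=(P[...,:2]-[.6172,.2307])@Rm*1000
    near=(abs(q[...,0])<130)&(abs(q[...,1])<66)
    for nm,m in(('yellow',(H>20)&(H<32)&(S>150)),('tile',(H<19)&(H>5)&(S>120))):
        m=m&near&(P[...,2]<.12)
        if m.sum()>5: print(n,nm,m.sum(),np.percentile(q[m],[5,50,95],axis=0).round(1).tolist(),np.percentile(P[m][:,2],[2,50,98]).round(3))
save('end',np.hstack(im))
print(env.get_state()['time'],env.get_state()['wrist_force'])
E
```

```text
TCP jig mm [-84.5   0.1] F jig [-20.8  -0.5] 15.6
t 15.2 pos [ 0.5357  0.2086 -0.0072] shift cm [ 0.12 -0.02 -2.92] yaw 0.000748106832875628 rows 0.7011862468304971
scene yellow 123 [[-12.1, -25.2], [-2.7, -9.7], [0.7, 11.3]] [0.055 0.079 0.091]
scene tile 178 [[-71.2, -32.1], [-50.8, -10.8], [-14.8, 23.9]] [0.016 0.038 0.052]
side yellow 206 [[-12.7, -17.0], [-9.9, 4.9], [-0.3, 19.1]] [0.058 0.08  0.093]
side tile 332 [[-71.7, -12.5], [-44.2, 22.1], [-13.3, 33.6]] [0.017 0.042 0.109]
15.3 [-19.67457749  -5.76796121  14.68405891]
```

View pics/end.png

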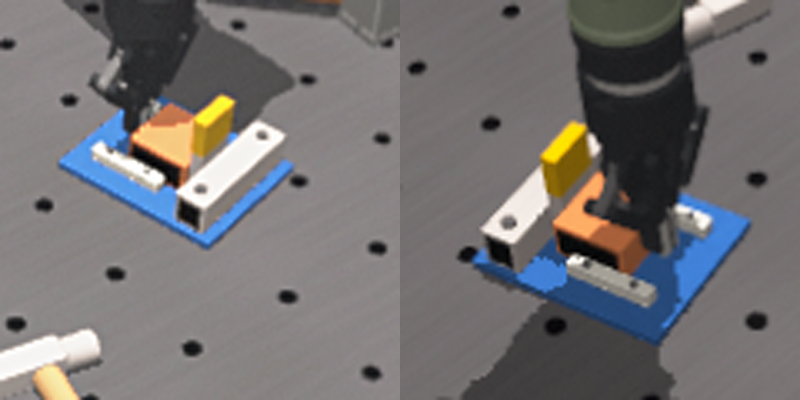

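Both views show the copper piece (about −72…−12 mm) flush on the upright spacer. But the push also carries a 15 N downward component, which loads the piece's friction. I'll ease it by commanding slightly upward.

arm_command([
  [[-0.8,0,-0.2,0,1],[-0.85,0,-0.3,0,1],[-0.9,0,-0.4,0,1],[-0.95,0,-0.5,0,1],[-1.0,0,-0.5,0,1],[-1.0,0,-0.5,0,1],[-1.0,0,-0.5,0,1],[-1.0,0,-0.5,0,1]],
])

```text
time: 15.97
tool_pos: [0.5349, 0.2086, -0.0061]
orientation: [0.412, -3.073, 0.016]
wrist_force: [-17.6, -4.8, -1.1]
finger_gap: 0.0001
```

```bash
python3 pos.py
```

```text
TCP jig mm [-85.2   0.2] F jig [-18.3  -0. ] -1.1
t 15.97 pos [ 0.5349  0.2086 -0.0061] shift cm [ 0.1  -0.04 -2.81] yaw 0.0009663773812034204 rows 0.6747011893961581
```

18 N horizontal, about 0 N vertical. One numerical check, then hand in.

Run:
```python
from h import *
a=np.deg2rad(15.2);Rm=np.array([[np.cos(a),-np.sin(a)],[np.sin(a),np.cos(a)]])
p,d,K,D,W=snap('wrist');P=cloud(d,K,D,W);q=(P[...,:2]-[.6172,.2307])@Rm*1000
hsv=cv2.cvtColor(p,cv2.COLOR_RGB2HSV);H,S=hsv[...,0],hsv[...,1]
m=((H<19)|(H>170))&(S>90)&(abs(q[...,1])<40)&(q[...,0]>-95)&(q[...,0]<-35)&(P[...,2]>.01)&(P[...,2]<.05)
f=m&(P[...,2]<.034)&(P[...,2]>.014)&(abs(q[...,1])>9); t=m&(P[...,2]>.036)
print('rear face x',np.median(q[f],0),'yaw',np.polyfit(q[f][:,1],q[f][:,0],1),'top z',np.median(P[t][:,2]),t.sum())
for n in('scene','side'):
    p,d,K,D,W=snap(n);P=cloud(d,K,D,W);q=(P[...,:2]-[.6172,.2307])@Rm*1000;hsv=cv2.cvtColor(p,cv2.COLOR_RGB2HSV)
    y=(hsv[...,0]>20)&(hsv[...,0]<32)&(hsv[...,1]>150)&(abs(q[...,0])<40)&(abs(q[...,1])<40)
    print(n,'spacer top z',np.percentile(P[y][:,2],98),'x lo/hi by height',[np.percentile(q[y&(P[...,2]>l)&(P[...,2]<l+.012)][:,0],[5,95]).round(1).tolist() for l in(.056,.07)])
s=env.get_state();print(s['time'],s['wrist_force'])
env.sign_off()
```

```text
rear face x [-72.47032971  21.57338338] yaw [ 1.17049352e-03 -7.24823280e+01] top z 0.040435906628542184 46
scene spacer top z 0.09162581780182162 x lo/hi by height [[-7.6, 0.6], [-9.0, 1.3]]
side spacer top z 0.09378077530397108 x lo/hi by height [[-13.3, -0.8], [-12.6, -1.0]]
16.1167 [-18.22167579  -4.96734021  -1.86494514]
the job is handed in; nothing more can be done
```

The job is handed in, at 16.1 s on the robot's clock. The spacer stands fully down in the wide gap (the left jig, about 18.4 mm), and I let go of it there. The copper piece was then pushed flush against it and is still being pressed.

**Last checks**
- **Copper piece:** its rear face is at −72.5 mm, so its centre is at about −42.5 mm. It is turned about 0.001 rad, and its top is at 40 mm, so it lies flat.
- **Spacer:** the wrist camera put its top at about 88 mm just after release, which is fully down. At the end it looked upright and against the tube in both outside views.
- **Push:** about 18–19 N towards the fixed tube with almost no vertical force. I first had 15 N pressing down as well, and eased it off. The forces between copper piece, spacer and tube cannot be read directly; after friction of 2–5 N, I estimate about 13 N on the spacer.

**What disagreed**
- **Finger length:** the closed fingers end about 31 mm short of the reported tool tip. My first push therefore passed over the copper piece without touching it. The wrist depth image showed the cause, so I backed off, went 29 mm lower and pushed again. It also means the spacer was gripped only near its top.
- **Spacer height:** the two outside cameras read the top 3 to 6 mm higher than the wrist camera did. I took this as depth noise at their distance.

I kept the arm away from the hammer, the brush and the jar. I did not measure them again at the end.

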